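# Press the amber medicine bottle into the foam of the transport case

## Task

In the pharmacy, pack the tall amber bottle with the orange cap into the blue transport case: press it upright into the wide empty foam cutout until it stands fully down on the bottom, and let go. Do not knock over the clear or the green bottle standing beside it.

Things in the scene. Friction and masses are not known exactly. Their poses are not given: they have to be found in the camera images.
- amber_center (a point): To pack: amber glass bottle, white label, orange cap (not the small metal-capped vial). Round, 46 mm across up to 78 mm, then shoulder, neck and 34 mm cap; 105 mm tall, about 0.15 kg, standing on the table. Point: its centre, 52.5 mm above its foot; z towards the cap. Grip no lower than the middle, to keep the fingers off the foam.
- wide_mouth (a point): Wide cutout with 8 grey foam petals, in one of 3 foam blocks (92 mm square, in a row) in the fixed blue case. Point: centre of its mouth, 45 mm above the table; z up, y along the row. Petals narrow from 58 mm to 45 mm at 12 mm depth, then straight to the hard bottom, 26 mm deep; springy, 8 mm give; pushing in takes 5-20 N. Seated, the bottle's centre is 26.5 mm above this point.
- clear_center (a point): Clear, blue-capped glass medicine bottle of the same shape and size as the amber one (46 mm across, 105 mm tall), standing on the table; the point is its centre, half-way up, z up. A bystander: it stays standing.
- green_center (a point): Green, white-capped glass medicine bottle of the same shape and size as the amber one (46 mm across, 105 mm tall), standing on the table; the point is its centre, half-way up, z up. A bystander: it stays standing.
Mind the look-alikes: they are no part of the job. What is shaped like the part that bears amber_center but purple is not meant.

How it is judged:
By the outcome, as a careful person would: the job done as asked, in the order asked, and still so for the second after the job is handed in, with the robot touching nothing.
It also fails if it takes over 48 s, if anything falls off the work surface, if the arm or the gripper's body presses on something with over 40 N, if the wrist force passes 120 N, or if a joint passes its speed limit or range.

## Robot

A 6-joint arm with a two-finger parallel gripper is mounted at the origin on the work surface. World frame = base frame: x ahead of the robot, y to its left, z up, the work surface at z = 0. Lengths are in m, angles in rad, forces in N, time in s.
With the tool pointing down it reaches from about 0.225 to 0.875 m from the base axis. Payload 3.4 kg.
Tool frame: the origin (TCP) lies on the centre line of the jaws, within the pads' length; the fingertips stand 17 mm ahead of it and the grasp point (between the pads) lies 2 mm behind it; z points along the fingers, y is the line along which they close (so a half turn about z gives the same grasp; the last joint's range is limited). The gripper opens to 85 mm and grips with 20 to 120 N. Pads are 22 mm wide; open, the fingers measure 114 mm over their backs; the gripper's body (76 mm by 85 mm) begins 54 mm behind the grasp point. The pads swing forward as they close: fully open they stand 13 mm farther back than shut.
Start: joints at [1.011, 0.276, 1.505, -0, 1.361, -0.121], TCP at [0.244, 0.521, 0.248] pointing down, gripper open.
Joint ranges: [-2.89, 2.89], [-0.75, 2.08], [0.22, 2.7], [-1.18, 4.32], [0.11, 2.71], [-2.7, 2.7]. Speed limits (rad/s): [2.57, 2.57, 3.14, 3.14, 3.14, 3.14].

## Interface

Orientations are given as a unit quaternion [w, x, y, z].
In Python, from rig import manip gives the robot as it stands.
- The arm moves only by the tool move_arm, never from a script. Its argument "steps" is one flat list of numbers, 7 for each row, row after row: the turn, a rotation vector about the world's x, y, z normalised to -1 to 1, where 1 is 360 degrees, then the shift along the world's x, y, z normalised to -1 to 1, where 1 is 1 m, then the opening, from -1 (shut) to 1 (fully open). A call has exactly 10 rows; each row is the pose to reach, as a shift and turn from the pose commanded when the call began, turning the shorter way round; what a row does not reach only later rows make up. A row lasts 1/10 s, in which the tool goes at most 50 mm and 8.59 degrees, less where a joint would pass 70% of its speed; a pose out of reach is approached as far as the arm can. A call with a number of a shift or a turn outside -1 to 1 is refused whole. A call with a gripper value outside its range is refused whole. The fingers move at their own pace and stop on an object; "squeeze" is the grip in N (left out, the last holds). Time passes only in rows, so rows that repeat a pose let the fingers close, or fill a call up. It gives the time, the measured TCP pose, the force, the opening and the grip force at its end, in the units of the state.
- manip.get_state(): the state, without advancing time (a new reading comes with each control period).
- manip.get_image(name): name is "scene" or "side" or "wrist"; returns a dict with "pixels" (480x640x3 uint8, blue, green, red), "fx", "fy", "cx", "cy" (pixels), "D" ([k1, k2, p1, p2, k3] as OpenCV has them; the pictures are not rectified), "R" (3x3) and "t" (3): a world point X has camera coordinates R X + t. Camera axes: x right, y down, z forward; pixel columns grow to the right and rows downward; lengths in m; the calibration is good to about 2 mm. A picture is of the moment at which its call begins. There is no depth.
- manip.sign_off(): hands the job in; it is judged then, once.
The state is a dict: "clock": time; "qpos": joint angles; "qd": joint speeds; "effort": joint torques, N m; "position": TCP position; "ee_rot": TCP orientation; "contact_force": force on the tool from outside, world axes, zero at the start; "moment": the same for the moment, N m; "width": finger opening in m; "gripper_force": force on a finger pad.
Only numpy, scipy, OpenCV 4.12 (cv2) and the standard library are available. Lean on these libraries where they do the work, as an engineer would, in place of code of your own. Each camera call takes 0.05 s, during which the arm holds its last target. There are 200 camera calls.

## Working session

There is one attempt and no reset: what is moved stays moved. The work goes in short steps, Python scripts to look and compute and a tool call to move; the robot and the scene stay as the last step left them, time stands still between calls to the robot, and variables do not carry over. Pictures are saved under pics/ and viewed, at most 10 in all, crops included, and the job is handed in when it is done.

Besides the shell and the picture viewer there is one more tool, called after ">>>" as name(argument=value, ...) on one line, values as JSON. move_arm: Moves the arm, as the interface text tells. Scaled input: -1 to 1 covers 1 m each way for a shift and 360 degrees each way for a turn. Its arguments: {"type":"object","properties":{"steps":{"type":"array"},"squeeze":{"type":"number"}},"required":["steps"]}

```bash
mkdir -p pics; cat > h.py <<'E'
import numpy as np, cv2, pickle
from rig import manip
def snap(n,f):
    i=manip.get_image(n); cv2.imwrite(f'pics/{f}.png',i['pixels']); pickle.dump(i,open(f'pics/{f}.pkl','wb')); return i
def ld(f): return pickle.load(open(f'pics/{f}.pkl','rb'))
def K(i): return np.array([[i['fx'],0,i['cx']],[0,i['fy'],i['cy']],[0,0,1.]])
def ray(i,uv):
    p=cv2.undistortPoints(np.array([[uv]],float),K(i),np.array(i['D'],float))[0,0]
    R=np.array(i['R']);t=np.array(i['t']); return -R.T@t, R.T@np.array([p[0],p[1],1])
def onz(i,uv,z):
    c,d=ray(i,uv); return c+d*(z-c[2])/d[2]
def tri(obs):
    A=np.zeros((3,3));b=np.zeros(3)
    for i,uv in obs:
        c,d=ray(i,uv);d=d/np.linalg.norm(d);P=np.eye(3)-np.outer(d,d);A+=P;b+=P@c
    return np.linalg.solve(A,b)
def proj(i,X):
    return cv2.projectPoints(np.array(X,float).reshape(-1,1,3),cv2.Rodrigues(np.array(i['R'],float))[0],np.array(i['t'],float),K(i),np.array(i['D'],float))[0][:,0]
E
python3 - <<'E'
from h import *
for n in ('scene','side'): i=snap(n,n+'0'); R=np.array(i['R']); print(n,-R.T@np.array(i['t']))
s=manip.get_state(); print(s['clock'],s['ee_rot'],s['position'],s['contact_force'])
E
```

```text
scene [1.15481543 0.41653159 0.81952314]
side [ 0.54696376 -0.84933124  0.83047412]
0.1 [-2.85892517e-04  2.17651420e-01  9.76026207e-01 -7.88429171e-04] [0.24405763 0.52014922 0.24751385] [-0.33769883  0.67168101 -0.51602134]
```

View pics/scene0.png

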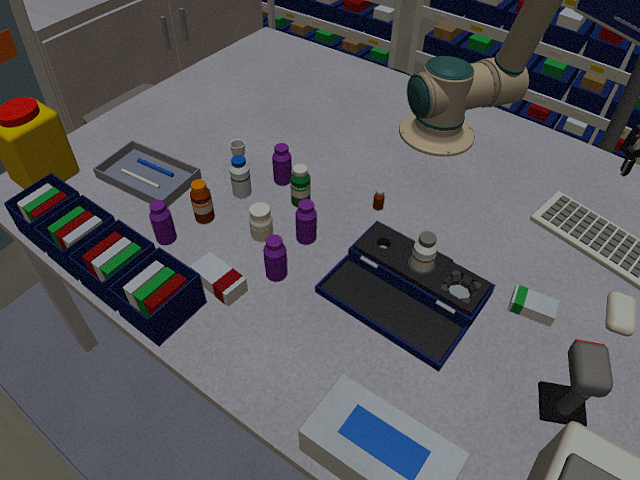

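View pics/side0.png

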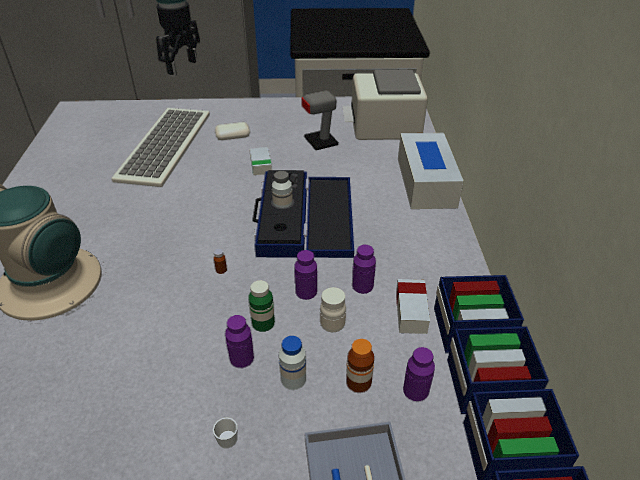

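The scene view shows the amber bottle at (203,202). Possible look-alikes are the small vial at (378,199) and the purple bottles at (163,222), (282,165), (306,222) and (275,258). The petalled cutout is at about (461,288). In the side view the amber bottle is at (360,366). I choose the orange-capped one and check it in a close crop.

```bash
python3 - <<'E'
from h import *
a=ld('scene0')['pixels'];b=ld('side0')['pixels']
r=lambda im,x,y,w,h,s:cv2.resize(im[y:y+h,x:x+w],None,fx=s,fy=s,interpolation=cv2.INTER_CUBIC)
A=r(a,130,130,200,150,2);A2=r(a,360,220,140,105,2.857)
B=r(b,220,310,200,100,2);B2=r(b,240,160,80,60,5)
o=np.zeros((600,800,3),np.uint8)
for im,x,y in((A,0,0),(A2,400,0),(B,0,300),(B2,400,300)): h,w=im.shape[:2];h=min(h,600-y);w=min(w,800-x);o[y:y+h,x:x+w]=im[:h,:w]
cv2.imwrite('pics/c1.png',cv2.convertScaleAbs(o,alpha=1.6))
E
```

```text
(no output)
```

View pics/c1.png

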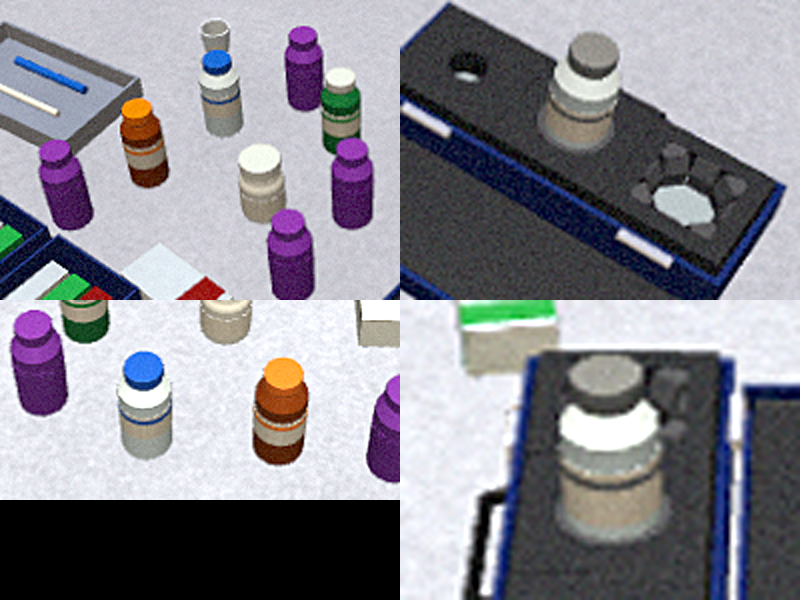

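The crop confirms the amber bottle (white label, orange cap). In the scene view its cap top is at (198.5,183.5), and in the side view at (361.5,344.5). The wide cutout is at the right end of the case, at about (461,286), and it is empty.

```bash
python3 - <<'E'
from h import *
np.set_printoptions(precision=4,suppress=True)
a=ld('scene0');b=ld('side0')
A=(198.5,183.5);B=(361.5,344.5)
print('amber',tri([(a,A),(b,B)]),onz(a,A,.105),onz(b,B,.105))
print('clear',onz(a,(238,160.5),.105),onz(b,(292,341.5),.105))
print('green',onz(a,(300.5,169.5),.105))
for n,p in dict(p1=(163-4,205),p3=(306,205)).items(): print(n,onz(a,p,.105))
print('p2',onz(b,(422,355),.105))
m=onz(a,(461.2,286.5),.045);print('mouth',m,proj(b,m))
print('hole',onz(a,(383.5,243),.045))
c=[onz(a,p,.045) for p in((377.5,221.7),(494,285.8))];print('edge',c,np.degrees(np.arctan2(*(c[1]-c[0])[[1,0]])))
E
```

```text
amber [ 0.6369 -0.2744  0.1036] [ 0.6381 -0.2731  0.105 ] [ 0.6366 -0.2755  0.105 ]
clear [ 0.5273 -0.2583  0.105 ] [ 0.5212 -0.2647  0.105 ]
green [ 0.4673 -0.1244  0.105 ]
p1 [ 0.7362 -0.2908  0.105 ]
p3 [ 0.5521 -0.0446  0.105 ]
p2 [ 0.7337 -0.3011  0.105 ]
mouth [0.5032 0.3005 0.045 ] [[286.1967 178.91  ]]
hole [0.496  0.1166 0.045 ]
edge [array([0.4497, 0.0734, 0.045 ]), array([0.4622, 0.3537, 0.045 ])] 87.45219248894433
```

>>> move_arm(steps=[0,0,0.02,0.03,-0.03,0.0,1,0,0,0.04,0.06,-0.06,0.01,1,0,0,0.06,0.09,-0.09,0.02,1,0,0,0.07,0.12,-0.12,0.03,1,0,0,0.07,0.15,-0.15,0.04,1,0,0,0.07,0.18,-0.18,0.05,1,0,0,0.07,0.21,-0.2,0.05,1,0,0,0.07,0.23,-0.22,0.05,1,0,0,0.07,0.23,-0.22,0.05,1,0,0,0.07,0.23,-0.22,0.05,1])

```text
clock: 1.1
position: [0.4742, 0.3002, 0.2977]
ee_rot: [-0.001, 0.0, 1.0, 0.0]
contact_force: [-0.1, 0.3, 0.8]
width: 0.0854
gripper_force: 0.0
```

```bash
python3 - <<'E'
from h import *
i=snap('wrist','w1'); R=np.array(i['R']); s=manip.get_state()
print(s['clock'],s['position'],s['ee_rot'],-R.T@np.array(i['t']),proj(i,[.5032,.3005,.045]))
cv2.imwrite('pics/w1b.png',cv2.convertScaleAbs(i['pixels'],alpha=1.8))
E
```

```text
1.15 [0.47366583 0.30071343 0.29788085] [-8.04528126e-04 -3.75160845e-04  9.99999597e-01  1.36586650e-04] [0.40687993 0.30206321 0.4238422 ] [[321.20827179 233.39960473]]
```

View pics/w1b.png

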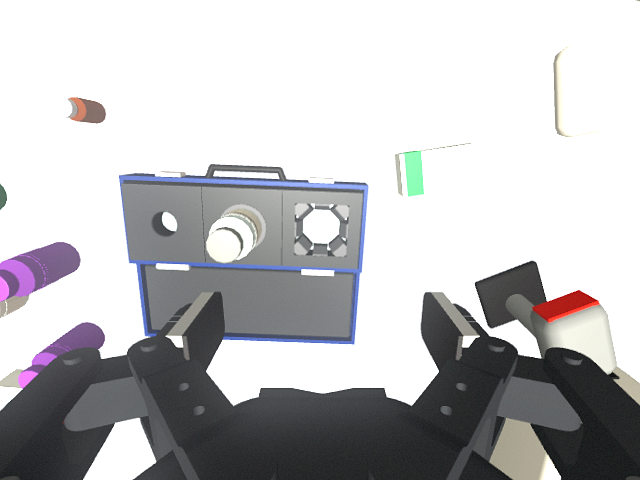

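The wrist view shows the petal ring centred at (322,230), about 3 px from the prediction. The middle block is occupied.

```bash
python3 - <<'E'
from h import *
i=ld('w1');print(onz(i,(322,230.3),.045))
cv2.imwrite('pics/w1c.png',cv2.resize(cv2.convertScaleAbs(i['pixels'][180:280,260:380],alpha=1.8),None,fx=5,fy=5,interpolation=cv2.INTER_CUBIC))
E
```

```text
[0.49945119 0.30142976 0.045     ]
```

View pics/w1c.png

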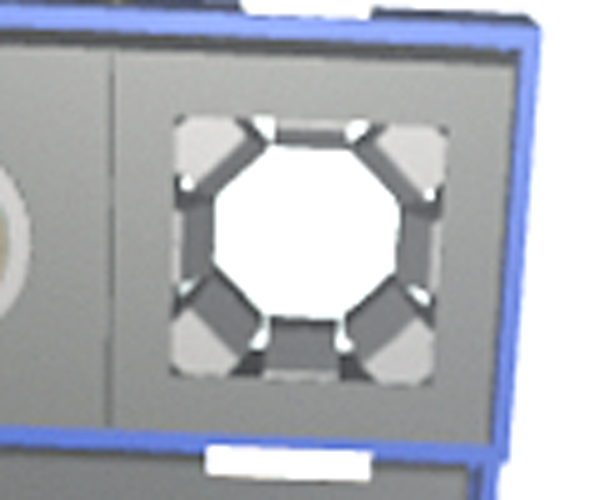

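The square of petals is centred at crop (308,250), so the mouth is near (0.500, 0.301). Next I move to the bottle.

>>> move_arm(steps=[0,0,0,0.01,-0.04,0,1,0,0,0,0.02,-0.085,0,1,0,0,0,0.035,-0.13,0,1,0,0,0,0.05,-0.175,0,1,0,0,0,0.06,-0.22,0,1,0,0,0,0.075,-0.265,0,1,0,0,0,0.09,-0.31,0,1,0,0,0,0.1,-0.355,0,1,0,0,0,0.11,-0.4,0,1,0,0,0,0.12,-0.445,0,1])

```text
clock: 2.15
position: [0.5944, -0.1444, 0.2984]
ee_rot: [0.0, -0.002, 1.0, 0.0]
contact_force: [0.3, -0.8, -0.7]
width: 0.0856
gripper_force: 0.0
```

>>> move_arm(steps=[0,0,0,0.01,-0.04,0,1,0,0,0,0.02,-0.08,0,1,0,0,0,0.03,-0.11,0,1,0,0,0,0.043,-0.13,0,1,0,0,0,0.043,-0.13,-0.03,1,0,0,0,0.043,-0.13,-0.05,1,0,0,0,0.043,-0.13,-0.07,1,0,0,0,0.043,-0.13,-0.08,1,0,0,0,0.043,-0.13,-0.08,1,0,0,0,0.043,-0.13,-0.08,1])

```text
clock: 3.15
position: [0.6379, -0.2738, 0.2191]
ee_rot: [0.0, -0.001, 1.0, -0.0]
contact_force: [-0.9, 0.1, -0.1]
width: 0.0853
gripper_force: 0.0
```

```bash
python3 - <<'E'
from h import *
i=snap('wrist','w2'); s=manip.get_state()
print(s['clock'],s['position'],s['ee_rot'],proj(i,[[.637,-.2745,.105],s['position']]))
cv2.imwrite('pics/w2b.png',i['pixels'])
E
```

```text
3.2 [ 0.63807083 -0.27414121  0.21968563] [ 9.88639689e-04 -9.01402925e-04  9.99999000e-01 -4.58621588e-04] [[319.14670681 239.91542591]
 [317.16795069 315.83311408]]
```

View pics/w2b.png

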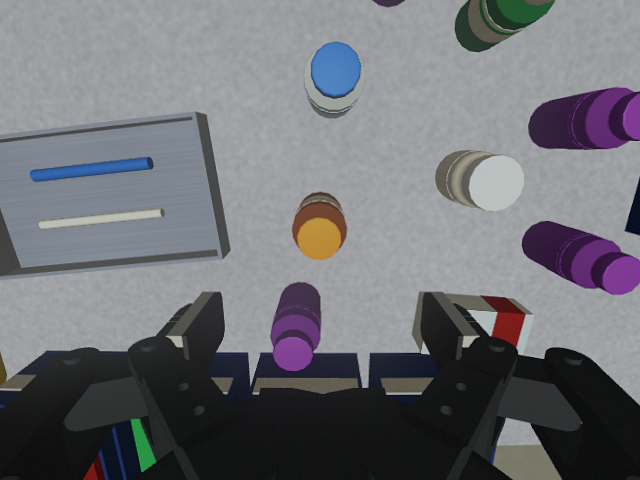

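The wrist view shows the orange cap at (320,238), within 2 px of the prediction, and the finger corridors on both sides are free. I descend.

>>> move_arm(steps=[0,0,0,-0.001,0,-0.02,1,0,0,0,-0.002,0,-0.04,1,0,0,0,-0.002,0,-0.06,1,0,0,0,-0.002,0,-0.08,1,0,0,0,-0.002,0,-0.1,1,0,0,0,-0.002,0,-0.12,1,0,0,0,-0.002,0,-0.135,1,0,0,0,-0.002,0,-0.148,1,0,0,0,-0.002,0,-0.155,1,0,0,0,-0.002,0,-0.155,1])

```text
clock: 4.2
position: [0.635, -0.2743, 0.0626]
ee_rot: [-0.001, -0.001, 1.0, 0.0]
contact_force: [-0.7, 0.2, -0.3]
width: 0.0855
gripper_force: 0.0
```

>>> move_arm(steps=[0,0,0,0,0,0,0.3,0,0,0,0,0,0,0.2,0,0,0,0,0,0,0.1,0,0,0,0,0,0,0,0,0,0,0,0,0,-0.2,0,0,0,0,0,0,-0.4,0,0,0,0,0,0,-0.6,0,0,0,0,0,0,-0.8,0,0,0,0,0,0,-0.8,0,0,0,0,0,0,-0.8], squeeze=60)

```text
clock: 5.2
position: [0.6359, -0.2751, 0.0646]
ee_rot: [0.001, -0.001, 1.0, -0.001]
contact_force: [-0.3, -1.5, 5.9]
width: 0.0445
gripper_force: 61.1
```

>>> move_arm(steps=[0,0,0,0,0,0.01,-0.8,0,0,0,0,0,0.03,-0.8,0,0,0,0,0,0.06,-0.8,0,0,0,0,0,0.09,-0.8,0,0,0,0,0,0.12,-0.8,0,0,0,0,0,0.15,-0.8,0,0,0,0,0,0.175,-0.8,0,0,0,0,0,0.19,-0.8,0,0,0,0,0,0.19,-0.8,0,0,0,0,0,0.19,-0.8])

```text
clock: 6.2
position: [0.6349, -0.274, 0.2526]
ee_rot: [-0.001, -0.001, 1.0, 0.001]
contact_force: [-0.7, -1.5, -1.9]
width: 0.0447
gripper_force: 61.4
```

>>> move_arm(steps=[0,0,0,0,0.03,0,-0.8,0,0,0,-0.01,0.07,0,-0.8,0,0,0,-0.02,0.11,0,-0.8,0,0,0,-0.03,0.15,0,-0.8,0,0,0,-0.04,0.19,0,-0.8,0,0,0,-0.05,0.23,0,-0.8,0,0,0,-0.06,0.27,0,-0.8,0,0,0,-0.07,0.31,0,-0.8,0,0,0,-0.08,0.35,0,-0.8,0,0,0,-0.09,0.39,0,-0.8])

```text
clock: 7.2
position: [0.5435, 0.1171, 0.2514]
ee_rot: [-0.002, -0.0, 1.0, 0.0]
contact_force: [0.9, -0.6, -2.7]
width: 0.0441
gripper_force: 61.5
```

>>> move_arm(steps=[0,0,0,-0.01,0.04,0,-0.8,0,0,0,-0.02,0.08,0,-0.8,0,0,0,-0.03,0.11,0,-0.8,0,0,0,-0.035,0.14,0,-0.8,0,0,0,-0.04,0.165,0,-0.8,0,0,0,-0.045,0.18,0,-0.8,0,0,0,-0.045,0.186,-0.03,-0.8,0,0,0,-0.045,0.186,-0.05,-0.8,0,0,0,-0.045,0.186,-0.06,-0.8,0,0,0,-0.045,0.186,-0.06,-0.8])

```text
clock: 8.2
position: [0.499, 0.3006, 0.1911]
ee_rot: [-0.002, -0.0, 1.0, -0.001]
contact_force: [-0.8, -0.3, -2.6]
width: 0.0443
gripper_force: 61.5
```

```bash
python3 - <<'E'
from h import *
a=snap('scene','s3');b=snap('side','d3'); s=manip.get_state()
print(s['clock'],s['position'],s['ee_rot'],s['contact_force'],s['width'],s['gripper_force'])
p=s['position'];P=[[p[0],p[1],p[2]-.064],[p[0],p[1],p[2]+.041],[.5,.301,.045]]
u=proj(a,P);v=proj(b,P);print(u,v)
def cr(i,c):
    x,y=(c-[65,75]).astype(int);x=max(0,min(x,510));y=max(0,min(y,330));print(x,y);return cv2.resize(i['pixels'][y:y+150,x:x+130],None,fx=3,fy=3,interpolation=cv2.INTER_CUBIC)
cv2.imwrite('pics/c3.png',cv2.convertScaleAbs(np.hstack([cr(a,u[0]),cr(b,v[0])]),alpha=1.6))
E
```

```text
8.3 [0.50069438 0.30126322 0.19357289] [ 1.12864066e-04 -2.10450139e-04  9.99999971e-01  3.08286811e-05] [ 0.66646027  0.98789279 -1.55298228] 0.044504028747799365 61.580048978794366
[[472.29741495 257.85334834]
 [486.73323732 217.41878672]
 [462.13627891 285.58878057]] [[283.77274461 149.60420252]
 [281.83971725 109.91660389]
 [284.92354626 178.81054106]]
407 182
218 74
```

View pics/c3.png

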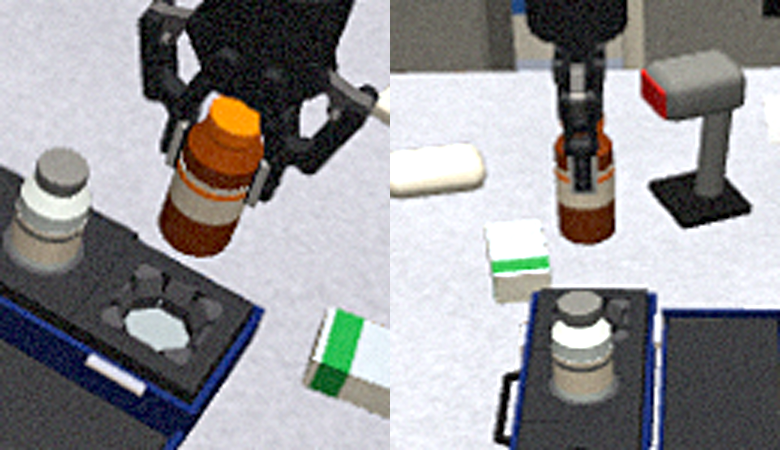

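The bottle hangs upright and is centred laterally: its foot is at scene (474,260) and side (283,152), within 2 px of the prediction, slightly low. I lower it to the mouth and press.

>>> move_arm(steps=[0,0,0,0,0,-0.02,-0.8,0,0,0,0,0,-0.045,-0.8,0,0,0,0,0,-0.06,-0.8,0,0,0,0,0,-0.07,-0.8,0,0,0,0,0,-0.077,-0.8,0,0,0,0,0,-0.082,-0.8,0,0,0,0,0,-0.087,-0.8,0,0,0,0,0,-0.09,-0.8,0,0,0,0,0,-0.09,-0.8,0,0,0,0,0,-0.09,-0.8], squeeze=80)

```text
clock: 9.3
position: [0.5005, 0.3017, 0.1036]
ee_rot: [0.0, -0.001, 1.0, 0.0]
contact_force: [0.2, 0.3, -1.2]
width: 0.0443
gripper_force: 81.6
```

>>> move_arm(steps=[0,0,0,0,0,-0.002,-0.8,0,0,0,0,0,-0.004,-0.8,0,0,0,0,0,-0.006,-0.8,0,0,0,0,0,-0.008,-0.8,0,0,0,0,0,-0.01,-0.8,0,0,0,0,0,-0.012,-0.8,0,0,0,0,0,-0.013,-0.8,0,0,0,0,0,-0.014,-0.8,0,0,0,0,0,-0.014,-0.8,0,0,0,0,0,-0.014,-0.8])

```text
clock: 10.3
position: [0.5, 0.3013, 0.0889]
ee_rot: [-0.0, -0.001, 1.0, -0.0]
contact_force: [-2.4, -2.5, -0.5]
width: 0.0442
gripper_force: 81.7
```

>>> move_arm(steps=[0,0,0,0,0,-0.001,-0.8,0,0,0,0,0,-0.002,-0.8,0,0,0,0,0,-0.003,-0.8,0,0,0,0,0,-0.004,-0.8,0,0,0,0,0,-0.004,-0.8,0,0,0,0,0,-0.004,-0.8,0,0,0,0,0,-0.004,-0.8,0,0,0,0,0,-0.004,-0.8,0,0,0,0,0,-0.004,-0.8,0,0,0,0,0,-0.004,-0.8])

```text
clock: 11.3
position: [0.5002, 0.3016, 0.0852]
ee_rot: [-0.0, -0.001, 1.0, 0.0]
contact_force: [-1.9, -1.9, -1.2]
width: 0.0441
gripper_force: 81.9
```

>>> move_arm(steps=[0,0,0,0,0,-0.001,-0.8,0,0,0,0,0,-0.002,-0.8,0,0,0,0,0,-0.002,-0.8,0,0,0,0,0,-0.002,-0.8,0,0,0,0,0,-0.002,-0.8,0,0,0,0,0,-0.002,-0.8,0,0,0,0,0,-0.002,-0.8,0,0,0,0,0,-0.002,-0.8,0,0,0,0,0,-0.002,-0.8,0,0,0,0,0,-0.002,-0.8])

```text
clock: 12.3
position: [0.5004, 0.3016, 0.0837]
ee_rot: [0.0, -0.001, 1.0, 0.0]
contact_force: [-3.3, -2.8, 5.9]
width: 0.0437
gripper_force: 82.2
```

>>> move_arm(steps=[0,0,0,0,0,-0.001,-0.8,0,0,0,0,0,-0.002,-0.8,0,0,0,0,0,-0.002,-0.8,0,0,0,0,0,-0.002,-0.8,0,0,0,0,0,-0.002,-0.8,0,0,0,0,0,-0.002,-0.8,0,0,0,0,0,-0.002,-0.8,0,0,0,0,0,-0.002,-0.8,0,0,0,0,0,-0.002,-0.8,0,0,0,0,0,-0.002,-0.8])

```text
clock: 13.3
position: [0.5006, 0.3015, 0.0836]
ee_rot: [0.001, -0.001, 1.0, 0.0]
contact_force: [-4.6, -4.4, 16.2]
width: 0.0438
gripper_force: 83.6
```

```bash
python3 - <<'E'
from h import *
a=snap('scene','s4');b=snap('side','d4'); s=manip.get_state()
print(s['clock'],s['position'],s['contact_force'])
P=[[.5,.301,.124],[.5,.301,.045]]
u=proj(a,P);v=proj(b,P);print(u,v)
def cr(i,c):
    x,y=(c-[65,75]).astype(int);print(x,y);return cv2.resize(i['pixels'][y:y+150,x:x+130],None,fx=3,fy=3,interpolation=cv2.INTER_CUBIC)
cv2.imwrite('pics/c4.png',cv2.convertScaleAbs(np.hstack([cr(a,u[0]),cr(b,v[0])]),alpha=1.6))
E
```

```text
13.4 [0.50064839 0.30151451 0.08364564] [-4.75288044 -4.86161826 15.96787807]
[[471.61371654 259.52226738]
 [462.13627891 285.58878057]] [[283.58077812 151.66077726]
 [284.92354626 178.81054106]]
406 184
218 76
```

View pics/c4.png

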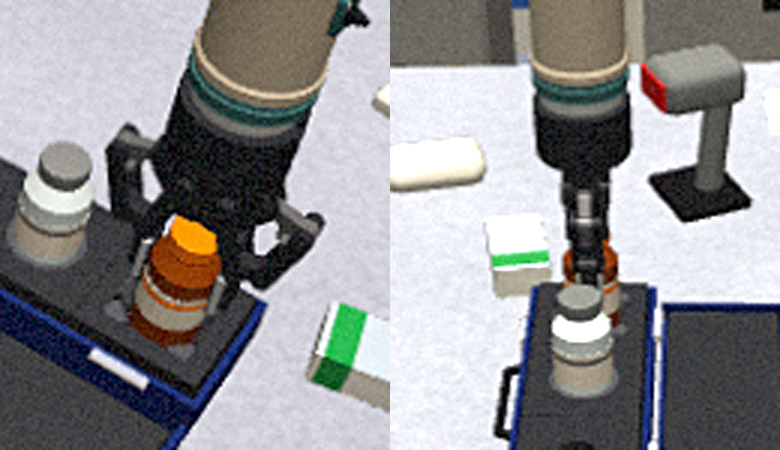

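>>> move_arm(steps=[0,0,0,0,0,-0.001,-0.8,0,0,0,0,0,-0.002,-0.8,0,0,0,0,0,-0.003,-0.8,0,0,0,0,0,-0.003,-0.8,0,0,0,0,0,-0.003,-0.8,0,0,0,0,0,-0.003,-0.8,0,0,0,0,0,-0.003,-0.8,0,0,0,0,0,-0.003,-0.8,0,0,0,0,0,-0.003,-0.8,0,0,0,0,0,-0.003,-0.8])

```text
clock: 14.4
position: [0.5008, 0.3015, 0.0835]
ee_rot: [0.002, -0.001, 1.0, 0.0]
contact_force: [-9.2, -6.8, 32.3]
width: 0.0442
gripper_force: 85.2
```

It is on the hard bottom: the height matches and the force rises with no motion. I ease off and release.

>>> move_arm(steps=[0,0,0,0,0,0.002,-0.8,0,0,0,0,0,0.004,-0.8,0,0,0,0,0,0.004,0.2,0,0,0,0,0,0.004,0.4,0,0,0,0,0,0.004,0.55,0,0,0,0,0,0.004,0.55,0,0,0,0,0,0.004,0.55,0,0,0,0,0,0.004,0.55,0,0,0,0,0,0.004,0.55,0,0,0,0,0,0.004,0.55])

```text
clock: 15.4
position: [0.5003, 0.3016, 0.0823]
ee_rot: [0.0, -0.0, 1.0, 0.0]
contact_force: [0.8, 0.5, 0.3]
width: 0.0657
gripper_force: 0.0
```

>>> move_arm(steps=[0,0,0,0,0,0.005,0.55,0,0,0,0,0,0.015,0.55,0,0,0,0,0,0.03,0.55,0,0,0,0,0,0.05,0.55,0,0,0,0,0,0.07,0.55,0,0,0,0,0,0.1,0.55,0,0,0,0,0,0.13,0.55,0,0,0,0,0,0.16,0.55,0,0,0,0,0,0.16,0.55,0,0,0,0,0,0.16,0.55])

```text
clock: 16.4
position: [0.5005, 0.3017, 0.2438]
ee_rot: [0.001, -0.001, 1.0, 0.001]
contact_force: [0.1, -0.4, -1.0]
width: 0.0666
gripper_force: 0.0
```

```bash
python3 - <<'E'
from h import *
a=snap('scene','s5');b=snap('side','d5')
P=[[.5,.301,.124]]
u=proj(a,P)[0];v=proj(b,P)[0];print(u,v)
A=cv2.resize(a['pixels'][120:320,130:510],(760,400));B=b['pixels'][100:400,180:460]
B=cv2.resize(B,(187,200));cap=cv2.resize(a['pixels'][int(u[1])-25:int(u[1])+41,int(u[0])-40:int(u[0])+40],(240,198))
o=np.zeros((600,760,3),np.uint8);o[:400]=A;o[400:,:187]=B;o[400:598,200:440]=cap;print(u.astype(int)-[40,25])
cv2.imwrite('pics/c5.png',cv2.convertScaleAbs(o,alpha=1.6))
E
```

```text
[471.61371654 259.52226738] [283.58077812 151.66077726]
[431 234]
```

View pics/c5.png

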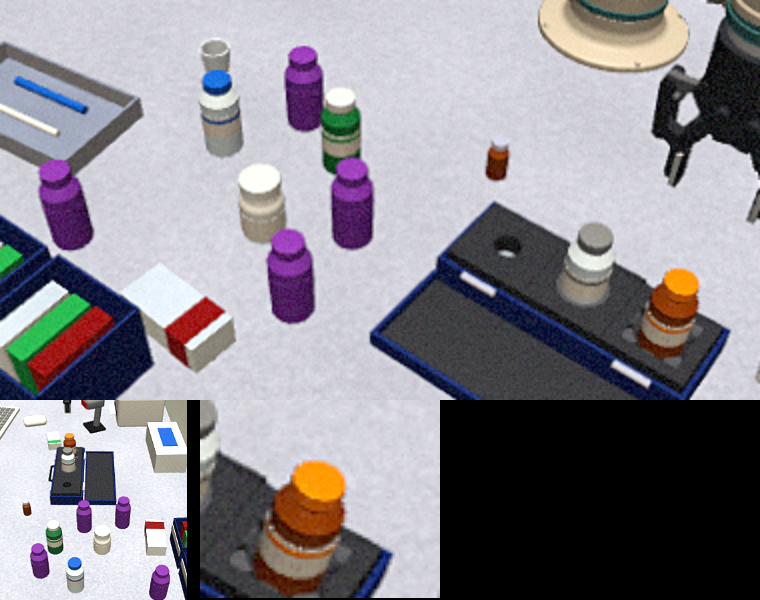

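The amber bottle stands upright in the case, with its cap top at about (470,260) against a predicted (471.6,259.5), so it is fully seated. The clear and green bottles are still standing, and the gripper is clear.

```bash
python3 -c "
from rig import manip
print(manip.sign_off())"
```

```text
the job is handed in; nothing more can be done
None
```

The amber bottle is packed upright, fully down in the wide foam cutout and released; the clear and green bottles are still standing, and I handed the job in at about 16.5 s of the 48 s allowed.

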